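Size a jar stopper in the stepped bore gauge

TASK

Take the earthenware stopper that stands in the white tray and find its size in the stepped bore gauge: try it upright in the smallest bore first, feeling whether it goes in, then in each next larger bore in turn without skipping any, and leave it standing fully home in the first bore that takes it. The stopper is old and brittle: set it on the gauge gently, less than about 20 N (2 kg), never force it into a bore, do not knock any stopper over and do not put it in a bore larger than its own. Leave the two stoppers on the cork mat and everything else where they are.

Things in the scene. Friction and masses are not known exactly. Their poses are not given: they have to be found in the camera images.
- gauge: aluminium bar 70 x 260 x 20 mm, top 34 mm above the bench; row of five blind bores 12 mm deep. Origin: underside centre; y along the row to the smallest, z up. It floats on springs: yields only straight down from about 0.7 N at 1.5 N/mm, bottoms after 8 mm. A stopper's own bore is 1.6 mm wider than its plug; the next smaller, 2.4 mm too narrow, lets it in under 2 mm
- bore1 (a point): centre of the mouth of bore 1 (the smallest), 27.6 mm in diameter, at top-face level, moves with the bar; y = 100 mm in the gauge's frame; axes as the gauge's
- bore2 (a point): centre of the mouth of bore 2 (counting from the smallest), 31.6 mm in diameter, at top-face level, moves with the bar; y = 58 mm in the gauge's frame; axes as the gauge's
- bore3 (a point): centre of the mouth of bore 3 (counting from the smallest), 35.6 mm in diameter, at top-face level, moves with the bar; y = 12 mm in the gauge's frame; axes as the gauge's
- bore4 (a point): centre of the mouth of bore 4 (counting from the smallest), 39.6 mm in diameter, at top-face level, moves with the bar; y = -38 mm in the gauge's frame; axes as the gauge's
- bore5 (a point): centre of the mouth of bore 5 (the largest), 43.6 mm in diameter, at top-face level, moves with the bar; y = -92 mm in the gauge's frame; axes as the gauge's
- tray: shallow white foam tray, fixed, about 170 by 140 mm over the flared rim, floor 5 mm thick, rim 20 mm high; holds one stopper and a tooth. Origin: centre of its underside
- mat: cork mat, fixed, 160 by 120 mm, 5 mm thick; two stoppers stand on it. Origin: centre of its underside
- stopper_a: stopper A: earthenware jar stopper, upright: round plug 22 mm high (29 to 39 mm in diameter, not told; foot edge chamfered 1 mm), on it a round grip post 18 mm in diameter up to 53 mm; 40 to 85 g. Hold it by the post, fingertips above the plug, grip about 60 N. Origin: centre of the underside, z up. A, B, C differ only in plug diameter, by 4 mm steps; which one is in the tray varies
- stopper_a_foot (a point): centre of the foot of stopper A (its underside, where it enters a bore); same point and axes as its body
- stopper_b: stopper B: same form as stopper A, another plug diameter
- stopper_b_foot (a point): centre of the foot of stopper B (its underside, where it enters a bore); same point and axes as its body
- stopper_c: stopper C: same form as stopper A, another plug diameter
- stopper_c_foot (a point): centre of the foot of stopper C (its underside, where it enters a bore); same point and axes as its body
- tooth: small curved animal tooth, 40 mm long, up to 18 mm thick, bone coloured, lies in the tray beside the stopper; a bystander
- bone: knuckle-ended bone, 135 mm long, 24 mm high, lying behind the gauge; a bystander
- brush: wooden-handled brush, 170 mm long, lying; a bystander
- jar: small clear jar with white lid, 52 mm in diameter, 65 mm high, standing; a bystander
Mind the look-alikes: they are no part of the job. What is shaped like the stopper_a but turquoise is not meant.

How it is judged (in metres and radians):
On the way, in this order (a step that is already met when the one before it is completed fails the run):
1. the stopper has been set, upright, on the smallest bore (pressing on the gauge within 5 mm of the bore's centre) (((contact force between stopper_a and gauge above 0.8 N and horizontal distance between stopper_a_foot and bore1 below 0.005 m and angle between stopper_a's own z axis and vertical below 0.2 rad) or (contact force between stopper_b and gauge above 0.8 N and horizontal distance between stopper_b_foot and bore1 below 0.005 m and angle between stopper_b's own z axis and vertical below 0.2 rad) or (contact force between stopper_c and gauge above 0.8 N and horizontal distance between stopper_c_foot and bore1 below 0.005 m and angle between stopper_c's own z axis and vertical below 0.2 rad))).
2. next it is tried in the second bore; if that is its own, it has begun to enter it (((z of stopper_a_foot in the frame of bore2 below -0.003 m and horizontal distance between stopper_a_foot and bore2 below 0.004 m) or (contact force between stopper_b and gauge above 0.8 N and horizontal distance between stopper_b_foot and bore2 below 0.005 m and angle between stopper_b's own z axis and vertical below 0.2 rad) or (contact force between stopper_c and gauge above 0.8 N and horizontal distance between stopper_c_foot and bore2 below 0.005 m and angle between stopper_c's own z axis and vertical below 0.2 rad))).
3. if the second bore refused it, it is tried in the third; if that, or the second, is its own, it goes in further (((z of stopper_a_foot in the frame of bore2 below -0.0065 m and horizontal distance between stopper_a_foot and bore2 below 0.004 m) or (z of stopper_b_foot in the frame of bore3 below -0.003 m and horizontal distance between stopper_b_foot and bore3 below 0.004 m) or (contact force between stopper_c and gauge above 0.8 N and horizontal distance between stopper_c_foot and bore3 below 0.005 m and angle between stopper_c's own z axis and vertical below 0.2 rad))).
4. the stopper is fully home in its own bore ((((z of stopper_a_foot in the frame of bore2 below -0.01 m and horizontal distance between stopper_a_foot and bore2 below 0.004 m) and angle between stopper_a's own z axis and vertical below 0.1 rad) or ((z of stopper_b_foot in the frame of bore3 below -0.01 m and horizontal distance between stopper_b_foot and bore3 below 0.004 m) and angle between stopper_b's own z axis and vertical below 0.1 rad) or ((z of stopper_c_foot in the frame of bore4 below -0.01 m and horizontal distance between stopper_c_foot and bore4 below 0.004 m) and angle between stopper_c's own z axis and vertical below 0.1 rad))), for 0.2 s.
At the end, for the whole second after the job is handed in: the stopper from the tray stands upright (0.1 rad), at rest, released, in the smallest bore that takes it, foot at least 10 mm below the mouth (bore 12 mm deep) and within 4 mm of its axis; the other two stand upright on the mat within 20 mm of where they were (((((z of stopper_a_foot in the frame of bore2 below -0.01 m and horizontal distance between stopper_a_foot and bore2 below 0.004 m) and angle between stopper_a's own z axis and vertical below 0.1 rad) and linear speed of stopper_a below 0.02 m/s and (horizontal distance between stopper_b and mat below 0.09 m and distance of stopper_b from where it was at the start of the episode below 0.02 m and angle between stopper_b's own z axis and vertical below 0.2 rad) and (horizontal distance between stopper_c and mat below 0.09 m and distance of stopper_c from where it was at the start of the episode below 0.02 m and angle between stopper_c's own z axis and vertical below 0.2 rad)) or (((z of stopper_b_foot in the frame of bore3 below -0.01 m and horizontal distance between stopper_b_foot and bore3 below 0.004 m) and angle between stopper_b's own z axis and vertical below 0.1 rad) and linear speed of stopper_b below 0.02 m/s and (horizontal distance between stopper_a and mat below 0.09 m and distance of stopper_a from where it was at the start of the episode below 0.02 m and angle between stopper_a's own z axis and vertical below 0.2 rad) and (horizontal distance between stopper_c and mat below 0.09 m and distance of stopper_c from where it was at the start of the episode below 0.02 m and angle between stopper_c's own z axis and vertical below 0.2 rad)) or (((z of stopper_c_foot in the frame of bore4 below -0.01 m and horizontal distance between stopper_c_foot and bore4 below 0.004 m) and angle between stopper_c's own z axis and vertical below 0.1 rad) and linear speed of stopper_c below 0.02 m/s and (horizontal distance between stopper_a and mat below 0.09 m and distance of stopper_a from where it was at the start of the episode below 0.02 m and angle between stopper_a's own z axis and vertical below 0.2 rad) and (horizontal distance between stopper_b and mat below 0.09 m and distance of stopper_b from where it was at the start of the episode below 0.02 m and angle between stopper_b's own z axis and vertical below 0.2 rad)))); the robot touches nothing.
It fails at once if a stopper pressed on the gauge with more than 25 N (contact force between any of stopper_a, stopper_b, stopper_c and gauge above 25 N).
It fails at once if a stopper knocked over (tilted more than 0.6 rad) (angle between any of stopper_a, stopper_b, stopper_c's own z axis and vertical above 0.6 rad).
It fails at once if a stopper put into a bore larger than its own (its foot more than 4 mm deep in it) ((z of stopper_a_foot in the frame of bore3 below -0.004 m and horizontal distance between stopper_a_foot and bore3 below 0.009 m) or (z of stopper_a_foot in the frame of bore4 below -0.004 m and horizontal distance between stopper_a_foot and bore4 below 0.009 m) or (z of stopper_a_foot in the frame of bore5 below -0.004 m and horizontal distance between stopper_a_foot and bore5 below 0.009 m) or (z of stopper_b_foot in the frame of bore4 below -0.004 m and horizontal distance between stopper_b_foot and bore4 below 0.009 m) or (z of stopper_b_foot in the frame of bore5 below -0.004 m and horizontal distance between stopper_b_foot and bore5 below 0.009 m) or (z of stopper_c_foot in the frame of bore5 below -0.004 m and horizontal distance between stopper_c_foot and bore5 below 0.009 m)).
It fails at once if a bystander moved more than 30 mm (distance of any of tooth, bone, brush, jar from where it was at the start of the episode above 0.03 m).
It also fails if it takes over 72 s, if anything falls off the work surface, if the arm or the gripper's body presses on something with over 40 N, if the wrist force passes 120 N, or if a joint passes its speed limit or range.

ROBOT

A 6-joint arm with a two-finger parallel gripper is mounted at the origin on the work surface. World frame = base frame: x ahead of the robot, y to its left, z up, the work surface at z = 0. Lengths are in mm, angles in rad, forces in N, time in s.
With the tool pointing down it reaches from about 300 to 750 mm from the base axis. Payload 8.5 kg.
Tool frame: the origin (TCP) lies between the finger pads; the fingertips stand 8 mm ahead of it and the grasp point (between the pads) lies 11 mm behind it; z points along the fingers, y is the line along which they close (so a half turn about z gives the same grasp; the last joint's range is limited). The gripper opens to 88 mm and grips with 3 to 60 N. Pads are 18 mm wide; open, the fingers measure 123 mm over their backs; the gripper's body (75 mm by 187 mm) begins 45 mm behind the grasp point.
Start: joints at [1.044, 0.381, 1.297, -0, 1.464, -0.215], TCP at [168.716, 523.465, 246.748] pointing down, gripper open.
Joint ranges: [-3.11, 3.11], [-0.89, 2.33], [0.22, 2.48], [-1.42, 4.56], [0.17, 2.85], [-2.88, 2.88]. Speed limits (rad/s): [2.39, 2.39, 3.14, 3.14, 3.14, 3.14].

INTERFACE

Orientations are given as a unit quaternion [x, y, z, w].
In Python, from plant import * gives the robot as it stands.
- The arm moves only by the tool carry_out, never from a script. Its argument "steps" is text: rows parted by semicolons, each of 7 numbers parted by spaces: the shift along the world's x, y, z in mm, then the turn, a rotation vector about the world's x, y, z in rad, then the gripper's target within -1 to 1 (shut at 1, half-way at 0, fully open at -1). In form: tx ty tz rx ry rz jaw; .... A call has 1 to 5 rows; each row shifts and turns the commanded pose from where the row before left it; what a row does not reach is not made up. A row lasts 1/10 s, in which the tool goes at most 50 mm and 8.59 degrees, less where a joint would pass 70% of its speed; a pose out of reach is approached as far as the arm can. A call with a gripper value outside its range is refused whole. The fingers move at their own pace and stop on an object; "grip_force" is the grip in N (left out, the last holds). Time passes only in rows, so rows that do not move let the fingers close. It gives the time, the measured TCP pose, the force, the opening and the grip force at its end, in the units of the state.
- get_obs(): the state, without advancing time (a new reading comes with each control period).
- capture(name): name is "side" or "top"; returns the picture (480x640x3 uint8, blue, green, red); there is no depth.
- camera_params(name): a dict with "camera_matrix" (3x3 intrinsics, pixels), "camera_from_world" (4x4, takes a point from world to camera coordinates). Camera axes: x right, y up, looking along -z (the intrinsics and any distortion apply to the point x, -y, -z); pixel columns grow to the right and rows downward; lengths in mm; the calibration is good to about 2 mm. A picture is of the moment at which its call begins. camera_params takes no time and is no camera call.
- finish_job(): hands the job in; it is judged then, once.
The state is a dict: "time_s": time; "q": joint angles; "dq": joint speeds; "joint_torque": joint torques, N m; "tool_pos": TCP position; "tcp_rot": TCP orientation; "ft_force": force on the tool from outside, world axes, zero at the start; "wrist_torque": the same for the moment, N m; "finger_gap": finger opening in mm; "finger_force": force on a finger pad.
Only numpy, scipy, OpenCV 4.12 (cv2) and the standard library are available. Lean on these libraries where they do the work, as an engineer would, in place of code of your own. Each camera call takes 0.05 s, during which the arm holds its last target. There are 200 camera calls.

## Working session

There is one attempt and no reset: what is moved stays moved. The work goes in short steps, Python scripts to look and compute and a tool call to move; the robot and the scene stay as the last step left them, time stands still between calls to the robot, and variables do not carry over. Pictures are saved under pics/ and viewed, at most 10 in all, crops included, and the job is handed in when it is done.

Besides the shell and the picture viewer there is one more tool, called after "Call:" as a command line: name --argument value ..., lists and objects as JSON in quotes. carry_out: Moves the arm, as the interface text tells. Its arguments: {"type":"object","properties":{"steps":{"type":"string"},"grip_force":{"type":"number"}},"required":["steps"]}

```bash
mkdir -p pics; python3 - <<'E'
from plant import *
import cv2
for n in("top","side"):
    cv2.imwrite(f"pics/{n}0.png",capture(n)); p=camera_params(n); print(n,p)
o=get_obs();print(o)
E
```

```text
top {'camera_matrix': array([[586.41000495,   0.        , 318.40056189],
       [  0.        , 586.41000495, 242.89310522],
       [  0.        ,   0.        ,   1.        ]]), 'camera_from_world': array([[-1.83288098e-02, -9.99684732e-01, -1.71607213e-02,
         2.02027687e+01],
       [ 9.96302822e-01, -1.97022567e-02,  8.36212160e-02,
        -5.40534461e+02],
       [-8.39329579e-02, -1.55645977e-02,  9.96349839e-01,
        -1.15193348e+03],
       [ 0.00000000e+00,  0.00000000e+00,  0.00000000e+00,
         1.00000000e+00]])}
side {'camera_matrix': array([[511.50071436,   0.        , 313.10050245],
       [  0.        , 511.50071436, 233.69506016],
       [  0.        ,   0.        ,   1.        ]]), 'camera_from_world': array([[ 7.69207661e-01, -6.38601058e-01,  2.25446599e-02,
        -4.26046163e+02],
       [ 3.64517623e-01,  4.67499760e-01,  8.05338983e-01,
        -2.43044272e+02],
       [-5.24829950e-01, -6.11254990e-01,  5.92385737e-01,
        -8.37856144e+02],
       [ 0.00000000e+00,  0.00000000e+00,  0.00000000e+00,
         1.00000000e+00]])}
{'time_s': 0.1, 'q': array([ 1.04369043e+00,  3.81135378e-01,  1.29809217e+00, -3.51467382e-05,
        1.46357678e+00, -2.15260059e-01]), 'dq': array([ 0.00087225, -0.00141748, -0.00014511,  0.000748  , -0.00133671,
       -0.00024399]), 'joint_torque': array([ 3.76211552e-03, -4.38646209e+01, -2.24912918e+01,  7.15035503e-02,
        3.42508557e-02, -4.97040924e-05]), 'tool_pos': array([168.62935707, 523.28899865, 246.22717066]), 'tcp_rot': array([ 1.55289990e-01,  9.87868742e-01, -5.70915585e-04, -2.03466388e-04]), 'ft_force': array([-0.23074296,  0.01738289, -0.39881254]), 'wrist_torque': array([ 0.0025866 , -0.0040979 , -0.02873893]), 'finger_force': 0.0, 'finger_gap': 88.23272068915074}
```

View pics/top0.png

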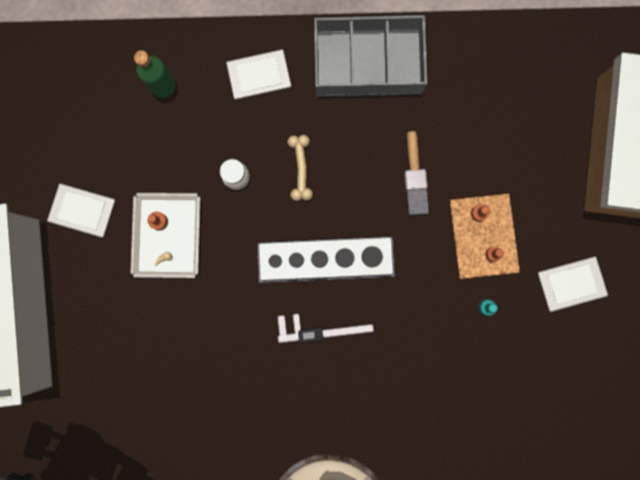

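View pics/side0.png

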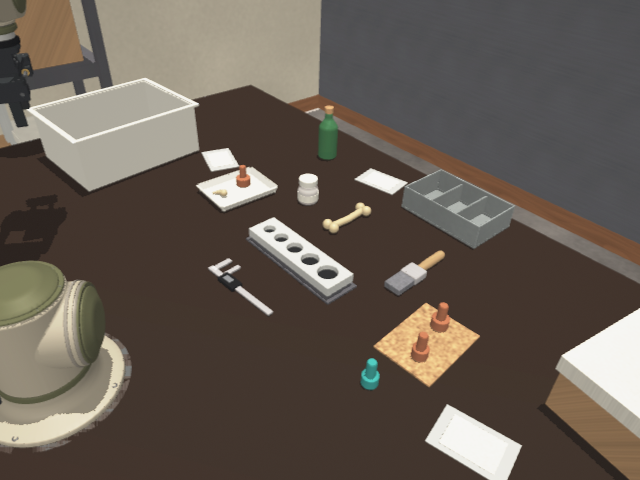

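The earthenware (brick red) pieces in the top view are (157,221) in the white tray and (481,212) and (494,254) on the cork. The turquoise one at (488,308) is the look-alike. The one meant is (157,221), since it stands in the white tray. I'll confirm it in a crop and measure.

```bash
cat > h.py <<'E'
import numpy as np, cv2
from plant import *
def ray(n,u,v):
    p=camera_params(n);K=p["camera_matrix"];T=p["camera_from_world"];R=T[:3,:3];t=T[:3,3]
    d=np.linalg.inv(K)@[u,v,1];d=R.T@(d*[1,-1,-1]);return -R.T@t,d
def onz(n,u,v,z):
    c,d=ray(n,u,v);return c+d*(z-c[2])/d[2]
def pix(n,P):
    p=camera_params(n);q=p["camera_from_world"]@np.r_[P,1];q=q[:3]*[1,-1,-1];q=p["camera_matrix"]@q;return q[:2]/q[2]
E
python3 - <<'E'
from h import *
t=cv2.imread("pics/top0.png");s=cv2.imread("pics/side0.png")
g=cv2.cvtColor(t,cv2.COLOR_BGR2GRAY)
c=g[238:284,255:397]
L=cv2.resize(c,None,fx=8,fy=8,interpolation=cv2.INTER_CUBIC)
cs,_=cv2.findContours((L<140).astype('u1'),cv2.RETR_LIST,cv2.CHAIN_APPROX_NONE)
for k in cs:
    a=cv2.contourArea(k)
    if 3000<a<60000:
        (x,y),(w,h),an=cv2.fitEllipse(k);u,v=(x+.5)/8-.5+255,(y+.5)/8-.5+238
        print("bore",u,v,w/8,h/8,onz("top",u,v,34).round(1))
def red(im):
    h=cv2.cvtColor(im,cv2.COLOR_BGR2HSV);return (((h[...,0]<12)|(h[...,0]>172))&(h[...,1]>130)&(h[...,2]>50)).astype('u1')
for n,im in(("top",t),("side",s)):
    N,l,st,ce=cv2.connectedComponentsWithStats(red(im))
    for i in range(1,N):
        if 60<st[i,4]<1000: print(n,st[i],ce[i].round(1))
a=cv2.resize(t[195:280,130:205],(525,595),interpolation=cv2.INTER_CUBIC)
cv2.imwrite("pics/c1.png",a)
b=cv2.resize(s[150:215,190:290],(800,520),interpolation=cv2.INTER_CUBIC)
cv2.imwrite("pics/c2.png",b)
E
```

```text
bore 274.82951736450195 260.7266540527344 12.34351634979248 12.7199125289917 [506.1  96.7  34. ]
bore 296.0067329406738 259.77084732055664 14.294891357421875 14.658112525939941 [507.2  54.7  34. ]
bore 319.1699447631836 258.712495803833 16.360754013061523 16.615766525268555 [508.4   8.8  34. ]
bore 344.3439636230469 257.5421199798584 18.545801162719727 18.662601470947266 [509.8 -41.1  34. ]
bore 371.6225280761719 256.317907333374 20.626415252685547 20.74582290649414 [511.2 -95.   34. ]
top [471 204  19  17 239] [480.  212.1]
top [149 213  18  16 232] [157.3 220.6]
top [486 247  18  15 198] [494.  253.7]
side [237 165  13  22 190] [242.7 177.4]
side [431 302  19  30 389] [440.5 317.9]
side [411 332  18  30 374] [420.5 347.6]
```

View pics/c1.png

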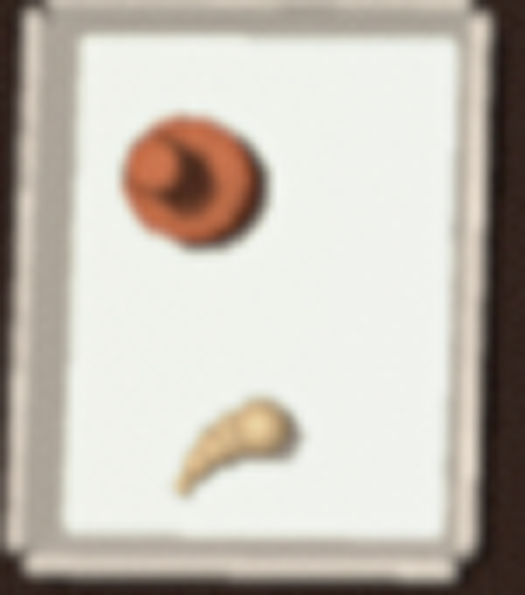

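View pics/c2.png

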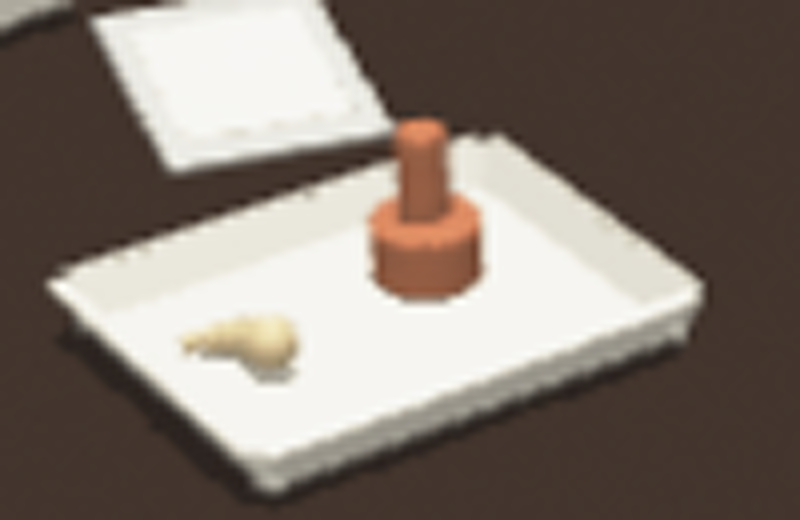

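Confirmed in both crops: the piece is brick red, upright in the white tray, with the tooth well apart (top crop: post top ~(158,162), plug top ~(197,182); side crop: post top ~(421,131)). Next I triangulate it.

```bash
python3 - <<'E'
from h import *
def c1(x,y):return (x+.5)/7-.5+130,(y+.5)/7-.5+195
def c2(x,y):return (x+.5)/8-.5+190,(y+.5)/8-.5+150
print(onz("top",*c1(158,162),58),onz("top",*c1(197,182),27))
print(onz("side",*c2(421,131),58),onz("side",*c2(426,225),27))
# refined: ellipse of plug outline on right/lower side
im=cv2.imread("pics/top0.png")[195:280,130:205];L=cv2.resize(im,None,fx=7,fy=7,interpolation=cv2.INTER_CUBIC)
h=cv2.cvtColor(L,cv2.COLOR_BGR2HSV);m=((h[...,0]<14)&(h[...,1]>130)).astype('u1')
k=max(cv2.findContours(m,cv2.RETR_EXTERNAL,cv2.CHAIN_APPROX_NONE)[0],key=cv2.contourArea)[:,0]
k=k[(k[:,0]>195)|(k[:,1]>215)]
A=np.c_[2*k,np.ones(len(k))];x=np.linalg.lstsq(A,(k**2).sum(1),rcond=None)[0];r=np.sqrt(x[2]+x[0]**2+x[1]**2)
print(x,r,r*2/7*1.925,onz("top",*c1(*x[:2]),27), onz("top",*c1(*x[:2]),16))
E
```

```text
[593.80814096 334.24423744  58.        ] [591.92459905 332.3037259   27.        ]
[590.81801573 332.40676643  58.        ] [587.07078582 327.11113031  27.        ]
[   197.9317517     183.78460992 -69702.6951784 ] 57.01811988691508 31.359965937803292 [591.40255154 332.03223653  27.        ] [592.80959101 335.24293965  16.        ]
```

Call:
carry_out --steps "42 -19 0 0 0 0 -1; 42 -19 0 0 0 0 -1; 42 -19 0 0 0 0 -1; 42 -19 0 0 0 0 -1; 42 -19 0 0 0 0 -1" --grip_force 60

```text
time_s: 0.6
tool_pos: [380.2, 427.4, 246.5]
tcp_rot: [0.155, 0.988, -0.0, -0.0]
ft_force: [0.0, 0.4, 0.3]
finger_gap: 88.1
finger_force: 0.0
```

Call:
carry_out --steps "42 -19 0 0 0 0 -1; 42 -19 0 0 0 0 -1; 42 -19 0 0 0 0 -1; 42 -19 0 0 0 0 -1; 42 -19 0 0 0 0 -1"

```text
time_s: 1.1
tool_pos: [590.2, 332.3, 246.3]
tcp_rot: [0.155, 0.988, -0.0, -0.0]
ft_force: [0.8, 1.1, 0.1]
finger_gap: 88.3
finger_force: 0.0
```

Call:
carry_out --steps "0 0 0 0 0 0 -1; 0 0 0 0 0 0 -1"

```text
time_s: 1.3
tool_pos: [589.1, 332.9, 245.7]
tcp_rot: [0.156, 0.988, -0.0, -0.001]
ft_force: [-0.2, -0.1, 0.1]
finger_gap: 88.3
finger_force: 0.0
```

Call:
carry_out --steps "3 0 -45 0 0 0 -1; 0 0 -45 0 0 0 -1; 0 0 -40 0 0 0 -1; 0 0 -30 0 0 0 -1; 0 0 0 0 0 0 -1"

```text
time_s: 1.8
tool_pos: [588.6, 333.8, 82.9]
tcp_rot: [0.154, 0.988, -0.002, -0.004]
ft_force: [-0.9, 0.1, 0.8]
finger_gap: 88.0
finger_force: 0.0
```

```bash
python3 - <<'E'
from h import *
a=capture("top")[170:290,100:230];b=capture("side")[110:230,175:305]
f=lambda i:cv2.resize(i,(390,360),interpolation=cv2.INTER_CUBIC)
cv2.imwrite("pics/d1.png",np.hstack([f(a),f(b)]));print(get_obs()["tool_pos"])
E
```

```text
[591.29137234 334.37811433  88.02261562]
```

View pics/d1.png

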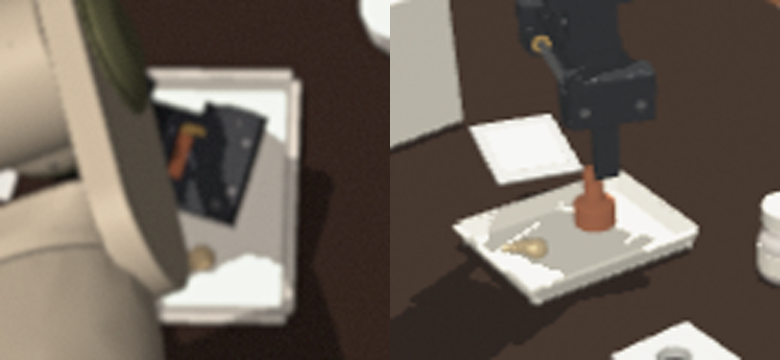

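The side view shows the open hand above the post (post at crop (592,185)) with one finger visible at (605,150). The top view is blocked by the arm. Clear to go down.

Call:
carry_out --steps "1 -1 -25 0 0 0 -1; 0 0 -22 0 0 0 -1; 0 0 0 0 0 0 -1; 0 0 0 0 0 0 -1; 0 0 0 0 0 0 -1"

```text
time_s: 2.4
tool_pos: [593.6, 333.0, 42.3]
tcp_rot: [0.155, 0.988, 0.001, 0.002]
ft_force: [0.3, 0.3, 0.4]
finger_gap: 87.9
finger_force: 0.0
```

Call:
carry_out --steps "0 0 -3 0 0 0 -1; 0 0 0 0 0 0 -0.2; 0 0 0 0 0 0 0.2; 0 0 0 0 0 0 0.4; 0 0 0 0 0 0 0.5"

```text
time_s: 2.9
tool_pos: [592.7, 332.5, 36.8]
tcp_rot: [0.155, 0.988, 0.0, 0.0]
ft_force: [0.2, 0.8, -0.3]
finger_gap: 58.3
finger_force: 0.0
```

Call:
carry_out --steps "0 0 0 0 0 0 0.6; 0 0 0 0 0 0 0.7; 0 0 0 0 0 0 0.8; 0 0 0 0 0 0 1; 0 0 0 0 0 0 1"

```text
time_s: 3.4
tool_pos: [592.8, 332.5, 36.8]
tcp_rot: [0.155, 0.988, 0.0, 0.0]
ft_force: [0.6, 0.7, 0.5]
finger_gap: 18.2
finger_force: 0.2
```

Call:
carry_out --steps "0 0 0 0 0 0 1; 0 0 0 0 0 0 1; 0 0 10 0 0 0 1; 0 0 30 0 0 0 1; 0 0 30 0 0 0 1"

```text
time_s: 3.9
tool_pos: [592.4, 332.3, 107.8]
tcp_rot: [0.155, 0.988, -0.0, -0.001]
ft_force: [0.5, 0.3, 0.1]
finger_gap: 16.5
finger_force: 60.0
```

Call:
carry_out --steps "-20 -40 0 0 0 0 1; -20 -40 0 0 0 0 1; -20 -40 0 0 0 0 1; -20 -40 0 0 0 0 1; -7 -40 0 0 0 0 1"

```text
time_s: 4.4
tool_pos: [503.9, 131.3, 107.6]
tcp_rot: [0.155, 0.988, -0.0, -0.0]
ft_force: [1.0, 0.1, -0.7]
finger_gap: 16.5
finger_force: 60.0
```

Call:
carry_out --steps "0 -36 0 0 0 0 1; 0 0 0 0 0 0 1; 0 0 0 0 0 0 1; 0 0 0 0 0 0 1; 0 0 0 0 0 0 1"

```text
time_s: 4.9
tool_pos: [505.7, 97.4, 106.9]
tcp_rot: [0.155, 0.988, 0.0, 0.0]
ft_force: [-0.5, -1.1, -1.4]
finger_gap: 16.9
finger_force: 60.0
```

```bash
python3 - <<'E'
from h import *
a=capture("top");b=capture("side");cv2.imwrite("pics/t2.png",a);cv2.imwrite("pics/s2.png",b)
f=lambda i:cv2.resize(i,(400,480),interpolation=cv2.INTER_CUBIC)
cv2.imwrite("pics/e1.png",np.hstack([f(a[200:320,230:330]),f(b[150:270,220:320])]));o=get_obs();print(o["tool_pos"],o["finger_gap"],o["finger_force"],o["ft_force"])
E
```

```text
[505.66438486  97.29665234 106.72438428] 16.281763784528668 59.9872862175107 [ 0.37915922 -0.17681823 -0.19478821]
```

View pics/e1.png

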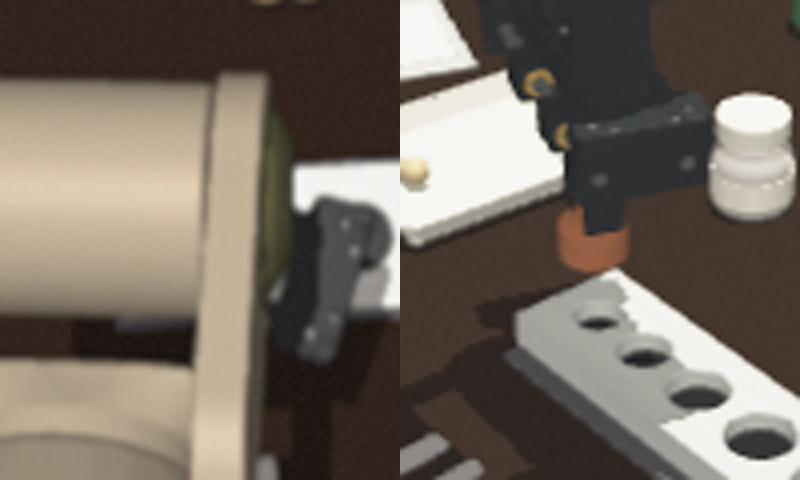

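The side view shows the plug held upright above bore 1: plug centre ~crop (593,240), bore 1 ~(600,316). The top view is blocked. I'll measure the held foot and bores from the same side camera and compare.

```bash
python3 - <<'E'
from h import *
# side view bore mouths at z=34 from initial picture
s=cv2.imread("pics/side0.png");F=8
x0,y0,x1,y1=240,212,360,300
L=cv2.resize(cv2.cvtColor(s,cv2.COLOR_BGR2GRAY)[y0:y1,x0:x1],None,fx=F,fy=F,interpolation=cv2.INTER_CUBIC)
top=[(506.1,96.7),(507.2,54.7),(508.4,8.8),(509.8,-41.1),(511.2,-95)]
D=[27.6,31.6,35.6,39.6,43.6]
for (x,y),d in zip(top,D):
    a=np.linspace(0,2*np.pi,73);best=[]
    # radial edge search around projected mouth: strongest bright->dark crossing
    P=[]
    for t in a[:-1]:
        rs=np.arange(d/2-5,d/2+5,.2);px=np.array([pix("side",(x+r*np.cos(t),y+r*np.sin(t),34)) for r in rs])
        g=cv2.remap(L,((px[:,0]-x0+.5)*F-.5).astype('f4'),((px[:,1]-y0+.5)*F-.5).astype('f4'),cv2.INTER_LINEAR).ravel().astype(float)
        dg=np.convolve(np.diff(g),np.ones(5),'same');i=dg[3:-3].argmax()+3;
        if dg[i]>40:P.append((x+rs[i]*np.cos(t),y+rs[i]*np.sin(t)))
    P=np.array(P);q=np.linalg.lstsq(np.c_[2*P,np.ones(len(P))],(P**2).sum(1),rcond=None)[0]
    print("bore side",q[:2].round(2),"diff",(q[:2]-[x,y]).round(2),"r",np.sqrt(q[2]+q[0]**2+q[1]**2).round(2),d/2,len(P))
s=cv2.imread("pics/s2.png");h=cv2.cvtColor(cv2.resize(s[190:230,250:290],None,fx=F,fy=F,interpolation=cv2.INTER_CUBIC),cv2.COLOR_BGR2HSV)
m=((h[...,0]<14)&(h[...,1]>110)).astype('u1');k=max(cv2.findContours(m,0,1)[0],key=cv2.contourArea)[:,0]
X=(k[:,0]+.5)/F-.5+250;Y=(k[:,1]+.5)/F-.5+190
print("red box",X.min(),X.max(),Y.min(),Y.max())
for d in(30,34,38):
    c=np.array([505.7,97.3]);a=np.linspace(0,2*np.pi,180)
    f=np.array([pix("side",(c[0]+d/2*np.cos(t),c[1]+d/2*np.sin(t),74.7)) for t in a])
    print(d,"pred",f[:,0].min(),f[:,0].max(),f[:,1].max())
E
```

```text
Traceback (most recent call last):
  File "h.py", line 9, in pix
    p=camera_params(n);q=p["camera_from_world"]@np.r_[P,1];q=q[:3]*[1,-1,-1];q=p["camera_matrix"]@q;return q[:2]/q[2]
ValueError: time passes only in moves, steps and waits
```

```bash
cat > h.py <<'E'
import numpy as np, cv2
from plant import *
CP={n:camera_params(n) for n in("top","side")}
def ray(n,u,v):
    p=CP[n];K=p["camera_matrix"];T=p["camera_from_world"];R=T[:3,:3];t=T[:3,3]
    d=np.linalg.inv(K)@[u,v,1];d=R.T@(d*[1,-1,-1]);return -R.T@t,d
def onz(n,u,v,z):
    c,d=ray(n,u,v);return c+d*(z-c[2])/d[2]
def pix(n,P):
    p=CP[n];q=p["camera_from_world"]@np.r_[P,1];q=q[:3]*[1,-1,-1];q=p["camera_matrix"]@q;return q[:2]/q[2]
E
python3 - <<'E'
from h import *
s=cv2.imread("pics/side0.png");F=8
x0,y0,x1,y1=240,212,360,300
L=cv2.resize(cv2.cvtColor(s,cv2.COLOR_BGR2GRAY)[y0:y1,x0:x1],None,fx=F,fy=F,interpolation=cv2.INTER_CUBIC)
top=[(506.1,96.7),(507.2,54.7),(508.4,8.8),(509.8,-41.1),(511.2,-95)]
D=[27.6,31.6,35.6,39.6,43.6]
for (x,y),d in zip(top,D):
    P=[]
    for t in np.linspace(0,2*np.pi,73)[:-1]:
        rs=np.arange(d/2-5,d/2+5,.2);px=np.array([pix("side",(x+r*np.cos(t),y+r*np.sin(t),34)) for r in rs])
        g=cv2.remap(L,((px[:,0]-x0+.5)*F-.5).astype('f4'),((px[:,1]-y0+.5)*F-.5).astype('f4'),cv2.INTER_LINEAR).ravel().astype(float)
        dg=np.convolve(np.diff(g),np.ones(5),'same');i=dg[3:-3].argmax()+3
        if dg[i]>40:P.append((x+rs[i]*np.cos(t),y+rs[i]*np.sin(t)))
    P=np.array(P);q=np.linalg.lstsq(np.c_[2*P,np.ones(len(P))],(P**2).sum(1),rcond=None)[0]
    print("bore side",q[:2].round(2),"diff",(q[:2]-[x,y]).round(2),"r",np.sqrt(q[2]+q[0]**2+q[1]**2).round(2),d/2,len(P))
s=cv2.imread("pics/s2.png");h=cv2.cvtColor(cv2.resize(s[190:230,250:290],None,fx=F,fy=F,interpolation=cv2.INTER_CUBIC),cv2.COLOR_BGR2HSV)
m=((h[...,0]<14)&(h[...,1]>110)).astype('u1');k=max(cv2.findContours(m,0,1)[0],key=cv2.contourArea)[:,0]
X=(k[:,0]+.5)/F-.5+250;Y=(k[:,1]+.5)/F-.5+190
print("red box",X.min(),X.max(),Y.min(),Y.max())
for d in(30,34,38):
    c=np.array([505.7,97.3]);a=np.linspace(0,2*np.pi,180)
    f=np.array([pix("side",(c[0]+d/2*np.cos(t),c[1]+d/2*np.sin(t),74.7)) for t in a])
    print(d,"pred",f[:,0].min(),f[:,0].max(),f[:,1].max())
E
```

```text
bore side [503.75  94.92] diff [-2.35 -1.78] r 13.61 13.8 9
bore side [504.31  52.01] diff [-2.89 -2.69] r 14.73 15.8 18
bore side [505.79   5.69] diff [-2.61 -3.11] r 16.62 17.8 20
bore side [507.   -44.02] diff [-2.8  -2.92] r 18.7 19.8 25
bore side [508.05 -98.09] diff [-3.15 -3.09] r 20.47 21.8 29
red box 258.5625 276.9375 201.1875 217.9375
30 pred 261.61820178032457 275.384684556989 216.10546026051892
34 pred 260.6985081983126 276.30072239859425 216.62869529595878
38 pred 259.77856241974865 277.21655573862097 217.1534579275044
```

The plug looks about 38 mm (to be confirmed by feel) and sits ~2 mm off laterally. I correct, lower to just above the bar, and then feel for it.

Call:
carry_out --steps "1.5 -1 -15 0 0 0 1; 0 0 -12 0 0 0 1; 0 0 -5 0 0 0 1; 0 0 0 0 0 0 1; 0 0 0 0 0 0 1"

```text
time_s: 5.5
tool_pos: [507.4, 95.7, 75.1]
tcp_rot: [0.155, 0.988, 0.0, 0.0]
ft_force: [0.1, -0.1, -0.9]
finger_gap: 16.5
finger_force: 60.0
```

```bash
cat > side.py <<'E'
from h import *
def foot(name,bx,by,r=38):
    "box of the red plug in the side view near expected pixel, vs prediction for foot at bx,by,z"
    s=capture("side");cv2.imwrite(name,s);F=8
    o=get_obs();x,y,z=o["tool_pos"];u,v=pix("side",(x-2.5,y-2.5,z-28)).astype(int)
    h=cv2.cvtColor(cv2.resize(s[v-20:v+20,u-20:u+20],None,fx=F,fy=F,interpolation=cv2.INTER_CUBIC),cv2.COLOR_BGR2HSV)
    m=((h[...,0]<14)&(h[...,1]>110)).astype('u1');k=max(cv2.findContours(m,0,1)[0],key=cv2.contourArea)[:,0]
    X=(k[:,0]+.5)/F-.5+u-20;Y=(k[:,1]+.5)/F-.5+v-20
    zf=z-32
    def box(cx,cy):
        t=np.linspace(0,2*np.pi,180);f=np.array([pix("side",(cx+19*np.cos(a),cy+19*np.sin(a),zf+1)) for a in t]);g=np.array([pix("side",(cx+18*np.cos(a),cy+18*np.sin(a),zf)) for a in t])
        return np.array([(f[:,0].min()+f[:,0].max())/2,max(f[:,1].max(),g[:,1].max())])
    ob=np.array([(X.min()+X.max())/2,Y.max()]);c=np.array([x-2.5,y-2.5])
    for _ in range(6):
        e=ob-box(*c);J=np.c_[box(c[0]+1,c[1])-box(*c),box(c[0],c[1]+1)-box(*c)];c=c+np.linalg.solve(J,e)
    print("tool",o["tool_pos"].round(1),"F",o["ft_force"].round(1),"width px",X.max()-X.min(),"foot(side cam)",c.round(1),"-bore(side cam)",(c-[bx,by]).round(1))
    return s
E
python3 - <<'E'
from side import *
s=foot("pics/s3.png",503.3,93.9)
cv2.imwrite("pics/f1.png",cv2.resize(s[180:260,220:320],(800,600)))
E
```

```text
tool [507.5  95.6  75.3] F [-0.5  0.1  0.1] width px 18.0 foot(side cam) [504.3  93.8] -bore(side cam) [ 1.  -0.1]
```

View pics/f1.png

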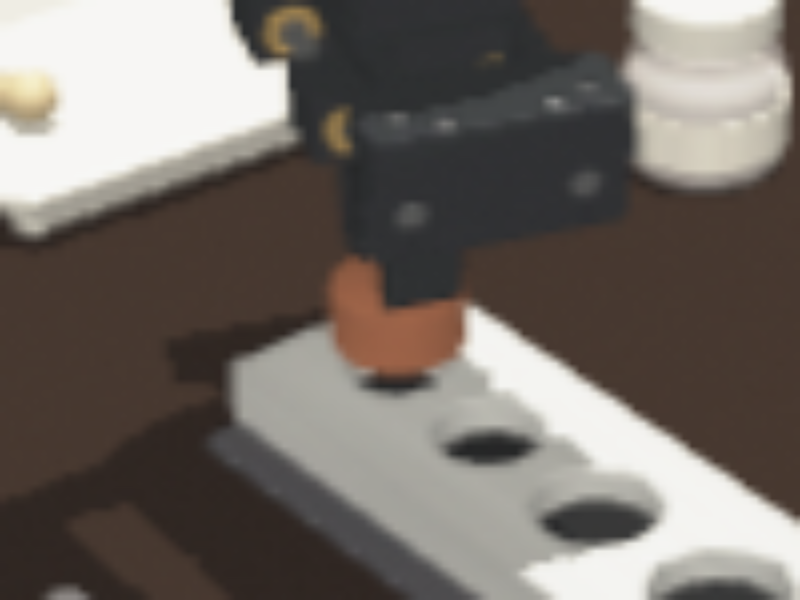

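Plug mid ~ (398,320) sits laterally over bore 1 (mid ~398,382), about 9 mm above. Lowering gently.

Call:
carry_out --steps "0 0 -3 0 0 0 1; 0 0 -2.5 0 0 0 1; 0 0 -1.5 0 0 0 1; 0 0 0 0 0 0 1; 0 0 0 0 0 0 1"

```text
time_s: 6.05
tool_pos: [507.2, 95.4, 67.7]
tcp_rot: [0.155, 0.988, -0.0, -0.0]
ft_force: [-0.6, -0.5, -1.2]
finger_gap: 16.8
finger_force: 60.0
```

Call:
carry_out --steps "0 0 -1 0 0 0 1; 0 0 -1 0 0 0 1; 0 0 0 0 0 0 1; 0 0 0 0 0 0 1"

```text
time_s: 6.45
tool_pos: [507.2, 95.5, 65.8]
tcp_rot: [0.155, 0.988, 0.0, 0.0]
ft_force: [-0.3, -0.3, -1.0]
finger_gap: 16.7
finger_force: 60.0
```

Call:
carry_out --steps "0 0 -1 0 0 0 1; 0 0 -1 0 0 0 1; 0 0 0 0 0 0 1; 0 0 0 0 0 0 1"

```text
time_s: 6.85
tool_pos: [507.3, 95.5, 63.9]
tcp_rot: [0.155, 0.988, -0.0, 0.0]
ft_force: [-1.1, 1.1, 2.7]
finger_gap: 16.5
finger_force: 60.0
```

Call:
carry_out --steps "0 0 -1 0 0 0 1; 0 0 -1 0 0 0 1; 0 0 0 0 0 0 1; 0 0 0 0 0 0 1"

```text
time_s: 7.25
tool_pos: [507.3, 95.5, 61.9]
tcp_rot: [0.155, 0.988, 0.0, 0.0]
ft_force: [-1.3, 0.2, 5.5]
finger_gap: 16.8
finger_force: 60.0
```

```bash
python3 - <<'E'
from side import *
s=foot("pics/s4.png",503.3,93.9)
E
```

```text
tool [507.3  95.5  61.9] F [-0.4  0.2  5.7] width px 17.125 foot(side cam) [504.4  96.7] -bore(side cam) [1.1 2.8]
```

Bore 1 refused it: force grows at 1.5 N/mm, so only the bar yields. On to bore 2.

Call:
carry_out --steps "0 0 10 0 0 0 1; 0.5 -20 0 0 0 0 1; 0.5 -22 0 0 0 0 1; 0 0 0 0 0 0 1; 0 0 -2 0 0 0 1"

```text
time_s: 7.8
tool_pos: [508.3, 53.5, 70.0]
tcp_rot: [0.156, 0.988, 0.0, 0.0]
ft_force: [0.6, -0.7, -1.7]
finger_gap: 16.6
finger_force: 60.0
```

Call:
carry_out --steps "0 0 -2 0 0 0 1; 0 0 -1 0 0 0 1; 0 0 -1 0 0 0 1; 0 0 -1 0 0 0 1; 0 0 0 0 0 0 1"

```text
time_s: 8.3
tool_pos: [508.2, 53.8, 64.8]
tcp_rot: [0.155, 0.988, 0.0, -0.0]
ft_force: [-0.2, 1.5, 0.9]
finger_gap: 17.0
finger_force: 60.0
```

Call:
carry_out --steps "0 0 -1 0 0 0 1; 0 0 -1 0 0 0 1; 0 0 0 0 0 0 1; 0 0 0 0 0 0 1"

```text
time_s: 8.7
tool_pos: [508.3, 53.6, 62.9]
tcp_rot: [0.155, 0.988, 0.0, 0.0]
ft_force: [-1.7, 3.3, 4.2]
finger_gap: 16.2
finger_force: 60.0
```

```bash
python3 - <<'E'
from side import *
s=foot("pics/s5.png",504.4,51.9)
cv2.imwrite("pics/g1.png",cv2.resize(s[190:270,230:330],(800,600)))
E
```

```text
tool [508.3  53.6  62.9] F [0.2 3.2 3.3] width px 17.125 foot(side cam) [506.1  55.1] -bore(side cam) [1.7 3.2]
```

View pics/g1.png

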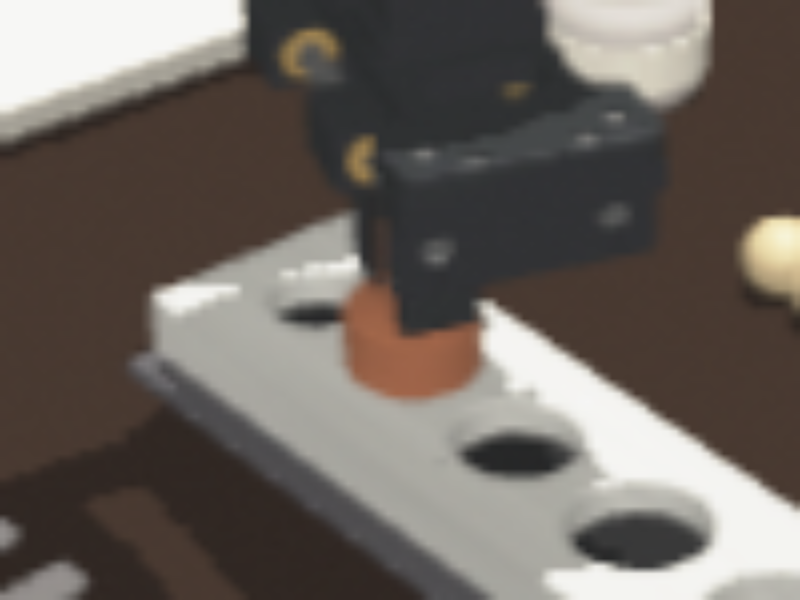

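Bore 2 refused it too: the plug sits on the face around bore 2 (foot centre ~(412,360), bore ~(408,363)), with the same force/height curve. On to bore 3.

Call:
carry_out --steps "0 0 9 0 0 0 1; 0.5 -22 0 0 0 0 1; 0.7 -24 0 0 0 0 1; 0 0 0 0 0 0 1; 0 0 0 0 0 0 1"

```text
time_s: 9.25
tool_pos: [509.4, 7.2, 71.9]
tcp_rot: [0.156, 0.988, -0.0, -0.0]
ft_force: [-0.7, 0.6, -0.1]
finger_gap: 16.3
finger_force: 60.0
```

Call:
carry_out --steps "0 0 -2 0 0 0 1; 0 0 -2 0 0 0 1; 0 0 -1 0 0 0 1; 0 0 -1 0 0 0 1; 0 0 0 0 0 0 1"

```text
time_s: 9.75
tool_pos: [509.4, 7.7, 65.6]
tcp_rot: [0.155, 0.988, 0.0, -0.0]
ft_force: [-0.4, 1.0, 0.4]
finger_gap: 16.7
finger_force: 60.0
```

Call:
carry_out --steps "0 0 -1 0 0 0 1; 0 0 -1 0 0 0 1; 0 0 0 0 0 0 1; 0 0 0 0 0 0 1"

```text
time_s: 10.15
tool_pos: [509.5, 7.6, 63.9]
tcp_rot: [0.155, 0.988, 0.0, 0.0]
ft_force: [-0.4, 2.1, 2.7]
finger_gap: 16.4
finger_force: 60.0
```

Call:
carry_out --steps "0 0 -1 0 0 0 1; 0 0 0 0 0 0 1; 0 0 0 0 0 0 1"

```text
time_s: 10.45
tool_pos: [509.5, 7.5, 62.8]
tcp_rot: [0.155, 0.988, 0.0, 0.0]
ft_force: [-2.2, 2.9, 4.3]
finger_gap: 16.3
finger_force: 60.0
```

```bash
python3 - <<'E'
from side import *
s=foot("pics/s6.png",505.6,6)
cv2.imwrite("pics/g2.png",cv2.resize(s[205:285,250:350],(800,600)))
E
```

```text
tool [509.5   7.5  62.8] F [-0.2  3.3  3.4] width px 16.75 foot(side cam) [508.    8.6] -bore(side cam) [2.4 2.6]
```

View pics/g2.png

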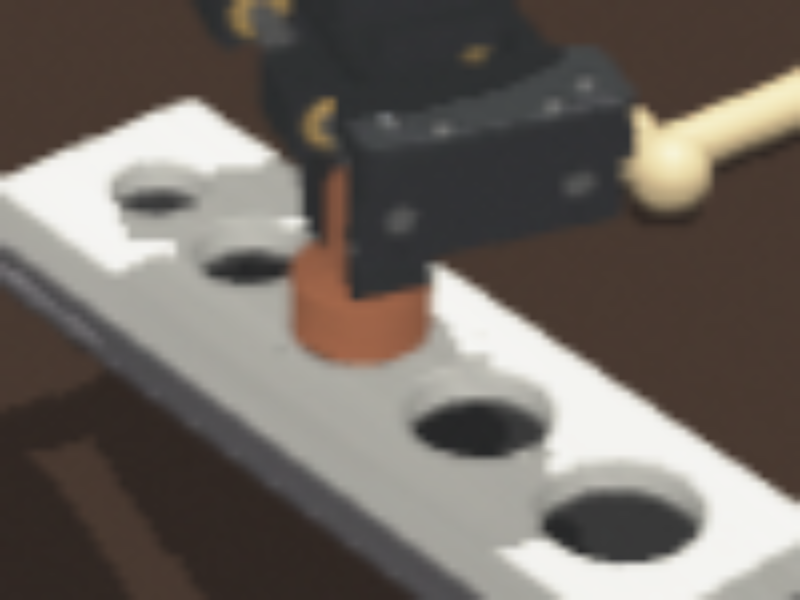

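Bore 3 refused it (same curve; plug width 139 px against 144 px for bore 4's mouth, so it should be the 38 mm one). On to bore 4.

Call:
carry_out --steps "0 0 9 0 0 0 1; 0.4 -24 0 0 0 0 1; 0.5 -25.4 0 0 0 0 1; 0 0 0 0 0 0 1; 0 0 0 0 0 0 1"

```text
time_s: 11.0
tool_pos: [510.2, -42.2, 71.9]
tcp_rot: [0.156, 0.988, -0.0, -0.0]
ft_force: [-0.5, 0.2, -1.0]
finger_gap: 16.4
finger_force: 60.0
```

Call:
carry_out --steps "0 0 -2 0 0 0 1; 0 0 -2 0 0 0 1; 0 0 -1 0 0 0 1; 0 0 -1 0 0 0 1; 0 0 0 0 0 0 1"

```text
time_s: 11.5
tool_pos: [510.3, -41.7, 65.6]
tcp_rot: [0.155, 0.988, 0.0, -0.0]
ft_force: [0.2, 0.3, 0.1]
finger_gap: 16.4
finger_force: 60.0
```

Call:
carry_out --steps "0 0 -1 0 0 0 1; 0 0 -1 0 0 0 1; 0 0 0 0 0 0 1; 0 0 0 0 0 0 1"

```text
time_s: 11.9
tool_pos: [510.3, -42.0, 63.7]
tcp_rot: [0.155, 0.988, -0.0, -0.0]
ft_force: [0.6, 1.2, -1.7]
finger_gap: 16.4
finger_force: 60.0
```

Force near zero at 63.7, where the other bores gave +2.7, so it is entering. Continue gently.

Call:
carry_out --steps "0 0 -1 0 0 0 1; 0 0 -1 0 0 0 1; 0 0 0 0 0 0 1"

```text
time_s: 12.2
tool_pos: [510.2, -41.9, 61.6]
tcp_rot: [0.155, 0.988, 0.0, -0.0]
ft_force: [0.6, -0.2, -0.2]
finger_gap: 16.3
finger_force: 60.0
```

Call:
carry_out --steps "0 0 -1 0 0 0 1; 0 0 -1 0 0 0 1; 0 0 0 0 0 0 1"

```text
time_s: 12.5
tool_pos: [510.3, -41.9, 59.6]
tcp_rot: [0.155, 0.988, 0.0, -0.0]
ft_force: [-0.3, 1.4, -0.3]
finger_gap: 16.6
finger_force: 60.0
```

Call:
carry_out --steps "0 0 -1.5 0 0 0 1; 0 0 -1.5 0 0 0 1; 0 0 -1 0 0 0 1; 0 0 -1 0 0 0 1; 0 0 0 0 0 0 1"

```text
time_s: 13.0
tool_pos: [510.3, -41.9, 54.6]
tcp_rot: [0.155, 0.988, 0.0, -0.0]
ft_force: [-1.0, -0.1, -1.1]
finger_gap: 16.6
finger_force: 60.0
```

Call:
carry_out --steps "0 0 -1 0 0 0 1; 0 0 -1 0 0 0 1; 0 0 0 0 0 0 1; 0 0 0 0 0 0 1"

```text
time_s: 13.4
tool_pos: [510.4, -42.0, 52.9]
tcp_rot: [0.155, 0.988, -0.0, 0.0]
ft_force: [0.2, 0.2, 1.3]
finger_gap: 16.5
finger_force: 60.0
```

Bottom felt at 52.9, i.e. 12 mm below first contact, so it is fully home. Release and withdraw straight up.

Call:
carry_out --steps "0 0 0 0 0 0 0.5; 0 0 0 0 0 0 0; 0 0 0 0 0 0 0; 0 0 0 0 0 0 -0.2; 0 0 0 0 0 0 -0.2"

```text
time_s: 13.9
tool_pos: [510.3, -41.9, 52.7]
tcp_rot: [0.155, 0.988, 0.0, -0.0]
ft_force: [0.3, 0.1, -0.2]
finger_gap: 51.4
finger_force: 0.0
```

Call:
carry_out --steps "0 0 10 0 0 0 -0.2; 0 0 30 0 0 0 -0.2; 0 0 40 0 0 0 -0.2; 0 0 40 0 0 0 -0.2; 0 0 40 0 0 0 -0.2"

```text
time_s: 14.4
tool_pos: [509.9, -41.8, 215.2]
tcp_rot: [0.155, 0.988, -0.0, 0.0]
ft_force: [0.5, 0.1, -0.1]
finger_gap: 52.9
finger_force: 0.0
```

Call:
carry_out --steps "-30 30 0 0 0 0 -0.2; -30 30 0 0 0 0 -0.2; -30 30 0 0 0 0 -0.2; 0 0 0 0 0 0 -0.2; 0 0 0 0 0 0 -0.2"

```text
time_s: 14.9
tool_pos: [420.3, 48.3, 213.7]
tcp_rot: [0.155, 0.988, -0.0, 0.001]
ft_force: [0.5, -1.0, 0.2]
finger_gap: 52.8
finger_force: 0.0
```

```bash
python3 - <<'E'
from h import *
a=capture("top");b=capture("side");o=get_obs();print(o["tool_pos"],o["ft_force"],o["time_s"])
cv2.imwrite("pics/z.png",np.hstack([cv2.resize(a[180:320,230:530],(400,300)),cv2.resize(b[190:390,230:480],(400,300))]))
E
```

```text
[421.1126134   47.50693287 213.15939286] [-0.65049938  0.27766029 -0.48997468] 15.0
```

View pics/z.png

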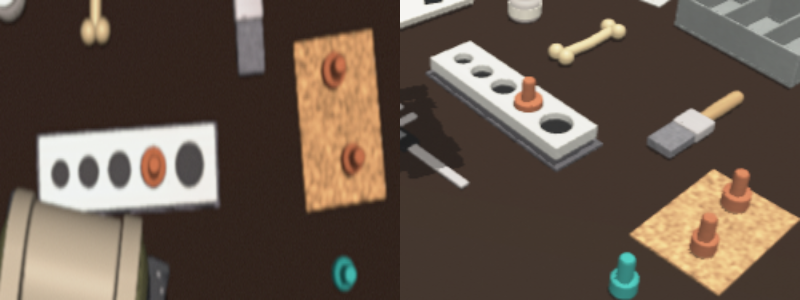

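The stopper stands upright and sunk in bore 4 (top crop (153,167), side crop (528,95)). The two others are still on the mat, nothing else visible in these crops has moved, and the arm is clear.

```bash
python3 -c "
from plant import *
print(finish_job())"
```

```text
the job is handed in; nothing more can be done
None
```

The stopper from the tray was refused by bores 1, 2 and 3, slid freely into bore 4 and stands there released and fully home; the job was handed in at about 15 s, and no verdict came back.

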